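Restock the cover-glass flow lane from the dry box

ROBOT

A 6-joint arm with a two-finger parallel gripper is mounted at the origin on the work surface. World frame = base frame: x ahead of the robot, y to its left, z up, the work surface at z = 0. Lengths are in mm, angles in degrees, forces in N, time in s.
With the tool pointing down it reaches from about 400 to 825 mm from the base axis. Payload 7 kg.
Tool frame: the origin (TCP) lies on the centre line of the jaws, within the pads' length; the fingertips stand 17 mm ahead of it and the grasp point (between the pads) lies 2 mm behind it; z points along the fingers, y is the line along which they close (so a half turn about z gives the same grasp; the last joint's range is limited). The gripper opens to 85 mm and grips with 20 to 120 N. Pads are 22 mm wide; open, the fingers measure 114 mm over their backs; the gripper's body (76 mm by 85 mm) begins 54 mm behind the grasp point. The pads swing forward as they close: fully open they stand 13 mm farther back than shut.
Start: joints at [-60.785, 20.546, 0.682, 0, -70.136, -16.507], TCP at [148.465, -658.448, 248.302] pointing down, gripper open.
Joint ranges: [-176.03, 176.03], [-82.01, 121.73], [-58.28, 71.71], [-173.87, 95.51], [-174.79, -0.11], [-173.66, 173.66]. Speed limits (degrees/s): [136.94, 136.94, 172.46, 180, 180, 180].

INTERFACE

Orientations are given as [roll, pitch, yaw] about the fixed x, y, z axes, in that order (R = Rz(yaw) Ry(pitch) Rx(roll)).
In Python, from bench import * gives the robot as it stands. The module is installed in compiled form; this text tells all that it offers.
- The arm moves only by the tool jog_arm, never from a script. Its argument "deltas" is a list of rows, each a list of 7 numbers: the shift along the tool's x, y, z in cm, then the turn, a rotation vector about the tool's x, y, z in rad, then the gripper's target within -1 to 1 (shut at 1, half-way at 0, fully open at -1). In form: [[dx, dy, dz, ax, ay, az, fingers], ...]. A call has 1 to 20 rows; each row shifts and turns the commanded pose from where the row before left it, along the tool's axes as they then stand; what a row does not reach is not made up. A row lasts 1/8 s, in which the tool goes at most 62.5 mm and 10.7 degrees, less where a joint would pass 70% of its speed; a pose out of reach is approached as far as the arm can. A call is refused whole if a number of a shift passes 6.25 or a number of a turn 0.188, either way. A call with a gripper value outside its range is refused whole. The fingers move at their own pace and stop on an object; the grip force is fixed at half the most. Time passes only in rows, so rows that do not move let the fingers close. It gives the time, the measured TCP pose, the force, the opening and the grip force at its end, in the units of the state.
- sense(): the state, without advancing time (a new reading comes with each control period).
- grab_frame(name): name is "scene" or "top" or "wrist"; returns a dict with "pixels" (400x640x3 uint8, red, green, blue), "K" (3x3 intrinsics, pixels), "k1" (the pictures are not rectified: a ray, as slopes to the right and down, at radius r is drawn at 1 + k1 r^2 times it, then the intrinsics apply), "rvec" (rotation vector, rad) and "tvec" (3), from world to camera coordinates, as OpenCV has them; the wrist camera has in their place "tool_from_camera" (4x4, takes a point from camera to tool coordinates, whose origin is the TCP and whose axes are the flange's). Camera axes: x right, y down, z forward; pixel columns grow to the right and rows downward; lengths in mm; the calibration is good to about 2 mm. A picture is of the moment at which its call begins: read the wrist's pose just before it. There is no depth.
- finish_job(): hands the job in; it is judged then, once.
The state is a dict: "t": time; "qpos": joint angles; "qd": joint speeds; "joint_efforts": joint torques, N m; "eef_pos": TCP position; "eef_rot": TCP orientation; "force": force on the tool from outside, world axes, zero at the start; "ft_torque": the same for the moment, N m; "finger_gap": finger opening in mm; "finger_force": force on a finger pad.
Only numpy, scipy, OpenCV 4.12 (cv2) and the standard library are available. Lean on these libraries where they do the work, as an engineer would, in place of code of your own. Each camera call takes 0.05 s, during which the arm holds its last target. There are 200 camera calls.

TASK

Restock the flow lane beside the microscope. Lever up the lid of the dry-storage box with the blade of the spatula in the slot in its front rim, stand the lid open, and set every carton from the box flat into the top of the sloped lane, long side across the lane, so that they run down and queue up one against another behind the end stop. Finally shut the box lid fully, lay the spatula back on its mat, and leave the other things on the bench alone.

Things in the scene. Friction and masses are not known exactly. Their poses are not given: they have to be found in the camera images.
- drybox: fixed dry-storage box of grey plastic, 122 (its x, front to back) x 402 (its y) x 56 mm high, walls and floor 5 mm; origin at the centre of its underside, x from its front (robot side) to its hinged back. The floor has five bays centred at y = -144, -72, 0, 72, 144 mm, each 54 mm wide, 112 long, parted by ribs 18 mm wide (end ribs 25) and 10 mm high; each holds a carton or is empty
- pry_slot (a point): centre of the pry slot on the outer front face of the box: a notch 44 mm wide and 9 mm high in the top of the 5 mm front wall, closed above by the lid; the only place to get under the lid. Below the slot's middle the cartons' tops lie 10 mm lower
- lid (a joint): angle of the box lid: 0 shut, grows as its front edge swings up and back, 1.57 upright, stops at 1.8. The lid is a flat clear panel with a grey edge, 122 x 402 x 6 mm, no handle, flush with the outside of the box. Its stiff hinge keeps it at any angle; about 3 N at the edge moves it
- lid_hinge (a point): middle of the lid's hinge line (along the box's y), at the top of the box's back wall, 56 mm above the bench; the lid's underside turns about this line (0.5 mm above it)
- lid_edge (a point): middle of the lid's front edge, on its underside, 122 mm from the hinge; moves with the lid
- carton1: white carton of cover glasses, 60 (its x) x 48 (its y) x 36 mm high, about 170 g, rigid; origin at the centre of its underside. It starts flat in one of the box's bays, its x along the box's x. Absent in some starts
- carton2: white carton of cover glasses, 60 (its x) x 48 (its y) x 36 mm high, about 170 g, rigid; origin at the centre of its underside. It starts flat in one of the box's bays, its x along the box's x. Absent in some starts
- carton3: white carton of cover glasses, 60 (its x) x 48 (its y) x 36 mm high, about 170 g, rigid; origin at the centre of its underside. It starts flat in one of the box's bays, its x along the box's x. Absent in some starts
- carton4: white carton of cover glasses, 60 (its x) x 48 (its y) x 36 mm high, about 170 g, rigid; origin at the centre of its underside. It starts flat in one of the box's bays, its x along the box's x. Absent in some starts
- carton5: white carton of cover glasses, 60 (its x) x 48 (its y) x 36 mm high, about 170 g, rigid; origin at the centre of its underside. It starts flat in one of the box's bays, its x along the box's x. Absent in some starts
- lane_bed: bed of the fixed flow lane: free-turning rollers sloping at 10 degrees, 352 mm long, 66 mm wide between its side guides. Origin mid-width on the rollers' top plane at the face of the end stop (low end, 42 mm above the bench); x runs uphill along the bed, y across it, z out of it. A carton set on it rolls down by itself; five lying with their long sides across fill x = 0 to 240 mm
- lane_top (a point): loading point on the bed's top plane, 304 mm uphill from the stop, mid-width. The side guides are 24 mm high, with lips above them flaring outwards at 45 degrees to 34 mm high and 10 mm farther out each side; the end stop is 28 mm high; the top end (x = 352 mm, 103 mm above the bench) is open
- mat: fixed dark rubber mat, 100 (its x) x 260 (its y) x 3 mm; origin at the centre of its underside
- spatula: spatula 180 mm long, 90 g, at first lying on the mat: straight handle 110 x 14 x 16 mm high (wood, along its x, origin at the centre of the handle's underside), then a stiff steel blade 70 mm long, 20 mm wide, 3 mm thick at mid-height of the handle (its middle 8 mm above the underside), pointing to +x
- spatula_tip (a point): middle of the blade's end, 125 mm from the spatula's origin along its x
- wellplate: bystander: six-well culture plate, 128 x 86 x 20 mm, origin under its centre
- dishes: bystander: stack of culture dishes, 90 mm across, 45 mm high, origin under its centre
- timer: bystander: lab timer lying flat, 70 x 60 x 22 mm, origin under its centre
- beaker: bystander: glass beaker 70 mm across, 90 mm high, origin under its centre

How it is judged (in metres and radians):
On the way, in this order (a step that is already met when the one before it is completed fails the run):
1. the lid is levered up by the spatula (raised at least 10 degrees with the spatula against it) (value of joint lid above 0.175 rad and contact force between spatula and lid_c0 above 0.3 N), for 0.1 s.
2. the lid stands open (at least 80 degrees) (value of joint lid above 1.4 rad), for 0.2 s.
At the end, for the whole second after the job is handed in: Every carton lies flat and at rest on the lane bed, long side across (within 12 degrees), the lowest at the end stop, each next against the one before (gaps under 8 mm); the lid is shut within 3 degrees; the spatula lies flat, the middle of its handle on the mat (x of carton1 in the frame of lane_bed between 0.018 and 0.226 m and y of carton1 in the frame of lane_bed between -0.011 and 0.011 m and z of carton1 in the frame of lane_bed between -0.004 and 0.006 m and angle between the z axis of each of carton1, carton2, carton3, carton4, carton5 and the z axis of lane_bed, either way round below 0.1 rad and angle between the x axis of each of carton1, carton2, carton3, carton4, carton5 and the y axis of lane_bed, either way round below 0.22 rad and linear speed of each of carton1, carton2, carton3, carton4, carton5 below 0.02 m/s and (x of carton1 in the frame of lane_bed below 0.032 m or distance between carton1 and carton2 below 0.056 m or distance between carton1 and carton3 below 0.056 m or distance between carton1 and carton4 below 0.056 m or distance between carton1 and carton5 below 0.056 m) and x of carton2 in the frame of lane_bed between 0.018 and 0.226 m and y of carton2 in the frame of lane_bed between -0.011 and 0.011 m and z of carton2 in the frame of lane_bed between -0.004 and 0.006 m and (x of carton2 in the frame of lane_bed below 0.032 m or distance between carton2 and carton1 below 0.056 m or distance between carton2 and carton3 below 0.056 m or distance between carton2 and carton4 below 0.056 m or distance between carton2 and carton5 below 0.056 m) and x of carton3 in the frame of lane_bed between 0.018 and 0.226 m and y of carton3 in the frame of lane_bed between -0.011 and 0.011 m and z of carton3 in the frame of lane_bed between -0.004 and 0.006 m and (x of carton3 in the frame of lane_bed below 0.032 m or distance between carton3 and carton1 below 0.056 m or distance between carton3 and carton2 below 0.056 m or distance between carton3 and carton4 below 0.056 m or distance between carton3 and carton5 below 0.056 m) and x of carton4 in the frame of lane_bed between 0.018 and 0.226 m and y of carton4 in the frame of lane_bed between -0.011 and 0.011 m and z of carton4 in the frame of lane_bed between -0.004 and 0.006 m and (x of carton4 in the frame of lane_bed below 0.032 m or distance between carton4 and carton1 below 0.056 m or distance between carton4 and carton2 below 0.056 m or distance between carton4 and carton3 below 0.056 m or distance between carton4 and carton5 below 0.056 m) and x of carton5 in the frame of lane_bed between 0.018 and 0.226 m and y of carton5 in the frame of lane_bed between -0.011 and 0.011 m and z of carton5 in the frame of lane_bed between -0.004 and 0.006 m and (x of carton5 in the frame of lane_bed below 0.032 m or distance between carton5 and carton1 below 0.056 m or distance between carton5 and carton2 below 0.056 m or distance between carton5 and carton3 below 0.056 m or distance between carton5 and carton4 below 0.056 m) and x of any of carton1, carton2, carton3, carton4, carton5 in the frame of lane_bed below 0.032 m and value of joint lid below 0.05 rad and x of spatula in the frame of mat between -0.05 and 0.05 m and y of spatula in the frame of mat between -0.12 and 0.12 m and height (world z) of spatula below 0.012 m and angle between spatula's own x axis and vertical between 1.4508 and 1.6908 rad); the robot touches nothing.
It fails at once if a bystander is pushed more than 30 mm or knocked over (distance of any of wellplate, dishes, timer, beaker from where it was at the start of the episode above 0.03 m or angle between any of wellplate, dishes, timer, beaker's own z axis and vertical above 0.5 rad).
Of carton1, carton2, carton3, carton4, carton5 only 3 to 5 are there at a start; the rules pass over those that are not, and their reading is None.
At some moment in a run one of spatula, carton1, carton2, carton3, carton4, carton5 may be knocked a few centimetres aside while the robot is not near it.
It also fails if it takes over 210 s, if anything falls off the work surface, if the arm or the gripper's body presses on something with over 40 N, if the wrist force passes 120 N, or if a joint passes its speed limit or range.

## Working session

There is one attempt and no reset: what is moved stays moved. The work goes in short steps, Python scripts to look and compute and a tool call to move; the robot and the scene stay as the last step left them, time stands still between calls to the robot, and variables do not carry over. Pictures are saved under pics/ and viewed, at most 14 in all, crops included, and the job is handed in when it is done.

Besides the shell and the picture viewer there is one more tool, called as name(argument=value, ...), one argument or row to a line, values as JSON. jog_arm: Moves the arm, as the interface text tells. Its arguments: {"type":"object","properties":{"deltas":{"type":"array"}},"required":["deltas"]}

```bash
mkdir -p pics; cat > h.py <<'E'
from bench import *
import numpy as np, cv2
from scipy.spatial.transform import Rotation as R
def cam(f, s=None):
    if 'tool_from_camera' in f:
        T=np.array(f['tool_from_camera']); Rt=R.from_euler('xyz',s['eef_rot'],degrees=True).as_matrix()
        Rc=Rt@T[:3,:3]; C=Rt@T[:3,3]+np.array(s['eef_pos'])
        return Rc,C
    M=cv2.Rodrigues(np.array(f['rvec'],float))[0]
    return M.T,-M.T@np.array(f['tvec'],float).ravel()
def rays(f,uv,s=None):
    K=np.array(f['K']); uv=np.atleast_2d(np.array(uv,float))
    d=np.stack([(uv[:,0]-K[0,2])/K[0,0],(uv[:,1]-K[1,2])/K[1,1]],1); u=d.copy()
    for _ in range(20): u=d/(1+f['k1']*(u**2).sum(1,keepdims=True))
    Rc,C=cam(f,s); return C,np.c_[u,np.ones(len(u))]@Rc.T
def onplane(f,uv,z,s=None):
    C,D=rays(f,uv,s); return C+D*((z-C[2])/D[:,2])[:,None]
def proj(f,P,s=None):
    Rc,C=cam(f,s); p=(np.atleast_2d(np.array(P,float))-C)@Rc; u=p[:,:2]/p[:,2:]
    u=u*(1+f['k1']*(u**2).sum(1,keepdims=True)); K=np.array(f['K'])
    return u*[K[0,0],K[1,1]]+[K[0,2],K[1,2]]
def snap(name,fn):
    s=sense(); f=grab_frame(name); cv2.imwrite('pics/'+fn,f['pixels'][:,:,::-1]); return f,s
E
python3 - <<'E'
from h import *
for n in('scene','top'):
    f,s=snap(n,n+'0.png'); Rc,C=cam(f,s); print(n,f['K'][0],f['k1'],C,Rc[:,2])
f=grab_frame('wrist');print(f['tool_from_camera'],f['K'])
s=sense();print(s)
E
```

```text
scene [444.89571817   0.         308.82711278] -0.09040472130462143 [1251.97180425  569.38989359  976.34705812] [-0.55022531 -0.44210729 -0.70837367]
top [500.3077361    0.         327.57839092] 0.009022480019491352 [ 241.59845718   -7.30512179 1646.60615752] [ 0.18843658  0.00766489 -0.98205545]
[[ 3.92205807e-04 -9.48895190e-01 -3.15591134e-01  8.11223437e+01]
 [ 9.99999830e-01  5.08034093e-04 -2.84752510e-04  6.99589414e-01]
 [ 4.30531343e-04 -3.15590969e-01  9.48895229e-01 -1.24931649e+02]
 [ 0.00000000e+00  0.00000000e+00  0.00000000e+00  1.00000000e+00]] [[294.52057482   0.         324.82802404]
 [  0.         294.52057482 198.94536102]
 [  0.           0.           1.        ]]
{'t': 0.15, 'qpos': array([-6.07869837e+01,  2.05802414e+01,  6.46799108e-01, -1.39006134e-02,
       -7.01369179e+01, -1.65078044e+01]), 'qd': array([ 0.0079837 , -0.01511095,  0.19613704,  0.1144649 , -0.08181816,
        0.07336676]), 'joint_efforts': array([-4.12506241e-03, -5.83876204e+01,  2.93646902e+01,  6.94074422e+00,
       -4.33483568e-03, -1.57809569e-05]), 'eef_pos': array([ 148.36396961, -658.14403776,  247.60854176]), 'eef_rot': array([ 1.79928826e+02, -7.46354076e-03, -1.67299515e+02]), 'force': array([-0.4748313 , -0.09916931,  0.53155877]), 'ft_torque': array([-0.04137043, -0.05410312, -0.03316497]), 'finger_force': 0.0, 'finger_gap': 85.32110343276281}
```

View pics/top0.png

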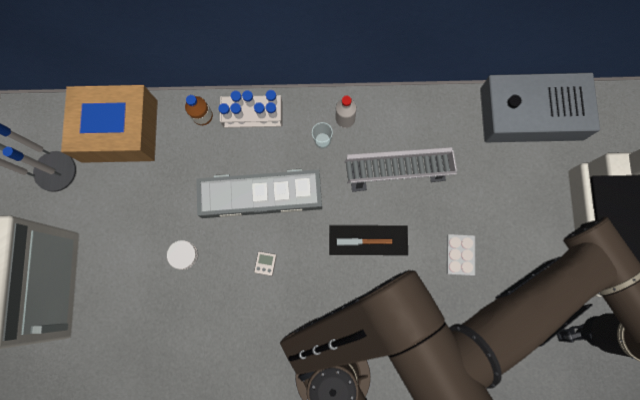

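View pics/scene0.png

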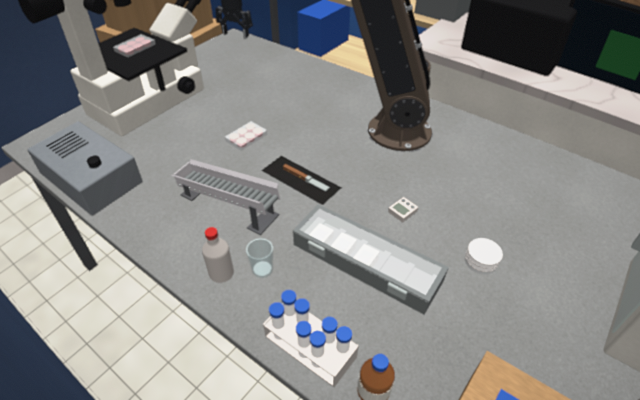

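The top view shows the box around (258,193) with three cartons in its right half at (260,191), (281,190), (302,187). The lane runs from (347,168) to (455,162) with its high end at the left, as the scene view confirms. The spatula lies on the mat at (365,241) with its blade to the left. The beaker is at (322,135), the timer at (265,263), the dishes at (181,254) and the well plate at (461,255).

```bash
python3 - <<'E'
from h import *
f=grab_frame('top')
for n,p,z in [('boxL',(198,197),60),('boxR',(321,190),60),('c',(260,191),41),('c2',(281,190),41),('c3',(302,187),41),('laneHi',(347,166),110),('laneLo',(455,162),60),('mat',(368,240),3),('handle R',(392,241),19),('tip',(338,241),12),('beaker',(322,138),45),('timer',(265,263),22),('plate',(461,255),20),('dishes',(181,254),45)]:
    print(n,onplane(f,p,z)[0].round())
E
```

```text
boxL [567. 425.  60.]
boxR [582.  26.  60.]
c [587. 227.  41.]
c2 [589. 158.  41.]
c3 [598.  88.  41.]
laneHi [648. -59. 110.]
laneLo [ 667. -413.   60.]
mat [ 423. -125.    3.]
handle R [ 417. -202.   19.]
tip [421. -26.  12.]
beaker [763.  20.  45.]
timer [353. 211.  22.]
plate [ 367. -423.   20.]
dishes [385. 478.  45.]
```

```bash
cat >> h.py <<'E'
def plan(pos,rpy=None,cm=5.0,s=None):
    """print tool-frame shift (cm) first, then turn (rad), to reach the target"""
    s=s or sense(); Rt=R.from_euler('xyz',s['eef_rot'],degrees=True)
    d=Rt.inv().apply(np.array(pos)-s['eef_pos'])/10; n=max(1,int(np.ceil(np.linalg.norm(d)/cm)))
    print('shift',d.round(2),'n',n,'row',(d/n).round(2))
    if rpy is not None:
        w=(Rt.inv()*R.from_euler('xyz',rpy,degrees=True)).as_rotvec(); print('turn',w.round(3))
E
python3 -c "
from h import *
plan([450,0,420],[180,0,180])"
```

```text
shift [-43.9   57.59 -17.17] n 15 row [-2.93  3.84 -1.14]
turn [ 0.001 -0.     0.222]
```

jog_arm(
  deltas=[
    [-2.9,3.8,-1.15,0,0,0,-1],
    [-2.9,3.8,-1.15,0,0,0,-1],
    [-2.9,3.8,-1.15,0,0,0,-1],
    [-2.9,3.8,-1.15,0,0,0,-1],
    [-2.9,3.8,-1.15,0,0,0,-1],
    [-2.9,3.8,-1.15,0,0,0,-1],
    [-2.9,3.8,-1.15,0,0,0,-1],
    [-2.9,3.8,-1.15,0,0,0,-1],
    [-2.9,3.8,-1.15,0,0,0,-1],
    [-2.9,3.8,-1.15,0,0,0,-1],
    [-2.9,3.8,-1.15,0,0,0,-1],
    [-2.9,3.8,-1.15,0,0,0,-1],
    [-2.9,3.8,-1.15,0,0,0,-1],
    [-2.9,3.8,-1.15,0,0,0,-1],
    [-2.9,3.8,-1.15,0,0,0,-1],
    [0,0,0,0,0,0.111,-1],
    [0,0,0,0,0,0.111,-1],
    [0,0,0,0,0,0,-1],
    [0,0,0,0,0,0,-1],
  ],
)

```text
t: 2.58
eef_pos: [447.3, -6.8, 420.8]
eef_rot: [180.0, 0.0, -179.9]
force: [0.5, 0.3, -0.4]
finger_gap: 85.3
finger_force: 0.0
```

```bash
python3 - <<'E'
from h import *
f,s=snap('wrist','w1.png'); print(s['eef_pos'],s['eef_rot'])
E
```

```text
[447.30186196  -6.83884582 420.80274264] [ 1.79994509e+02  2.56491573e-03 -1.79886053e+02]
```

View pics/w1.png

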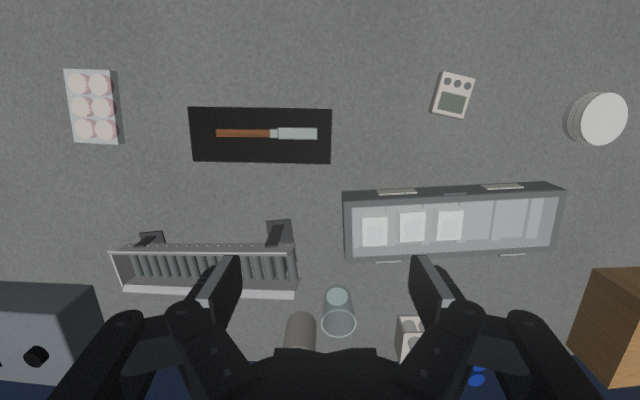

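The wrist view shows the spatula's handle at (243,133) and blade at (297,133) on the mat at (260,135). The box spans (345..565, 185..262) with cartons at (374,231), (412,226) and (449,224). The lane runs from (115,270) to (297,270), its high end at the right.

```bash
python3 - <<'E'
from h import *
im=cv2.imread('pics/w1.png'); s=sense(); f=grab_frame('wrist'); hsv=cv2.cvtColor(im,cv2.COLOR_BGR2HSV)
def comps(m,amin,z,roi=None,n=''):
    m=m.astype(np.uint8)*255
    if roi: 
        q=np.zeros_like(m); x0,y0,x1,y1=roi; q[y0:y1,x0:x1]=m[y0:y1,x0:x1]; m=q
    for c in cv2.findContours(m,cv2.RETR_EXTERNAL,cv2.CHAIN_APPROX_NONE)[0]:
        if cv2.contourArea(c)<amin: continue
        P=onplane(f,c.reshape(-1,2),z,s)[:,:2].astype(np.float32); r=cv2.minAreaRect(P)
        print(n,cv2.boundingRect(c),'ctr',np.round(r[0],1),'size',np.round(r[1],1),'ang',round(r[2],1))
h,S,V=cv2.split(hsv)
comps((h<15)&(S>100)&(V>50),100,16,(190,110,332,160),'handle')
comps((V>130),100,12,(190,110,332,160),'blade')
comps((V<40),2000,3,(180,95,340,175),'mat')
comps((V>205),200,41,(340,180,570,265),'cartons')
g=cv2.cvtColor(im,cv2.COLOR_BGR2GRAY)
cv2.imwrite('pics/w1box.png',cv2.resize(im[170:270,335:575],None,fx=3.3,fy=3.3,interpolation=cv2.INTER_CUBIC))
print(f['k1'])
for n,p,z in [('lid FL',(343,191),62.5),('lid FR',(560,184),62.5),('slotA',(397,191),60),('slotB',(503,187),60)]: print(n,onplane(f,p,z,s))
E
```

```text
handle (215, 129, 54, 9) ctr [ 419.1 -154.3] size [94.8 14. ] ang 89.7
blade (270, 128, 47, 11) ctr [419.9 -63.4] size [82.5 17.6] ang 90.0
mat (188, 107, 91, 55) ctr [ 423.4 -172.6] size [162.8  96.4] ang 88.7
-0.053750798355889924
lid FL [[512.40630097  24.84347286  62.5       ]]
lid FR [[498.17278573 408.50463458  62.5       ]]
slotA [[512.92622227 118.4097508   60.        ]]
slotB [[504.97484818 305.46096281  60.        ]]
```

View pics/w1box.png

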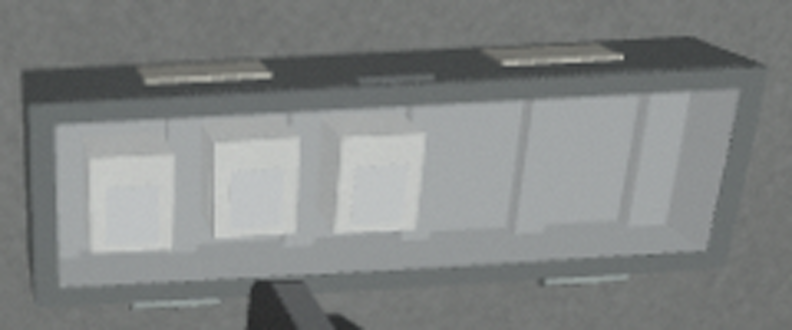

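The crop shows the slot, a small lighter notch, at (397,79). The lid's front corners are at (27,103) and (765,67). The three cartons sit in bays -144, -72 and 0.

```bash
python3 - <<'E'
from h import *
s=sense(); f=grab_frame('wrist')
c=lambda u,v:(335+u/3.3,170+v/3.3)
for n,p,z in [('lid FL',c(25,103),62.5),('lid FR',c(766,67),62.5),('lid BL',c(38,302),62.5),('lid BR',c(707,268),62.5),('slot',c(397,79),51.5),('slotL',c(359,80),51.5),('slotR',c(436,78),51.5),('c1',c(131,204),41),('c2',c(257,190),41),('c3',c(380,184),41),('c1f',c(90,157),41),('c1b',c(92,251),41)]: print(n,onplane(f,p,z,s)[0].round(1))
plan([420,-112,150],[180,0,-90])
E
```

```text
lid FL [530.9  24.5  62.5]
lid FR [509.9 425.3  62.5]
lid BL [649.9  34.4  62.5]
lid BR [631.3 422.2  62.5]
slot [520.8 225.6  51.5]
slotL [521.4 204.8  51.5]
slotR [520.1 247.1  51.5]
c1 [599.   87.6  41. ]
c2 [590.4 159.1  41. ]
c3 [586.8 229.7  41. ]
c1f [570.2  62.9  41. ]
c1b [628.8  66.6  41. ]
shift [  2.74 -10.51  27.08] n 6 row [ 0.46 -1.75  4.51]
turn [-0.    0.   -1.57]
```

jog_arm(
  deltas=[
    [0.46,-1.75,4.5,0,0,0,-1],
    [0.46,-1.75,4.5,0,0,0,-1],
    [0.46,-1.75,4.5,0,0,0,-1],
    [0.46,-1.75,4.5,0,0,0,-1],
    [0.46,-1.75,4.5,0,0,0,-1],
    [0.46,-1.75,4.5,0,0,0,-1],
    [0,0,0,0,0,-0.1745,-1],
    [0,0,0,0,0,-0.1745,-1],
    [0,0,0,0,0,-0.1745,-1],
    [0,0,0,0,0,-0.1745,-1],
    [0,0,0,0,0,-0.1745,-1],
    [0,0,0,0,0,-0.1745,-1],
    [0,0,0,0,0,-0.1745,-1],
    [0,0,0,0,0,-0.1745,-1],
    [0,0,0,0,0,-0.1745,-1],
    [0,0,0,0,0,0,-1],
    [0,0,0,0,0,0,-1],
  ],
)

```text
t: 4.85
eef_pos: [419.8, -111.8, 150.8]
eef_rot: [-180.0, 0.0, -90.2]
force: [0.7, -0.5, 0.6]
finger_gap: 85.4
finger_force: 0.0
```

```bash
python3 - <<'E'
from h import *
f,s=snap('wrist','w2.png'); print(s['eef_pos'],s['eef_rot'],s['qpos'].round(1))
plan([419.5,-112,23],[180,0,-90])
print(proj(f,[[419.5,-22,12],[419.5,-202,11],[419.5,-92,19]],s))
E
```

```text
[ 419.82013477 -111.76521396  150.84711417] [-1.79995333e+02  7.36276223e-05 -9.02342800e+01] [ 11.3   2.9 -36.3   0.  -50.9 -11.5]
shift [ 0.02  0.03 12.78] n 3 row [0.01 0.01 4.26]
turn [-0.     0.    -0.004]
[[325.31324151 274.55198198]
 [324.63581961  89.70765708]
 [325.09491468 214.07146474]]
```

View pics/w2.png

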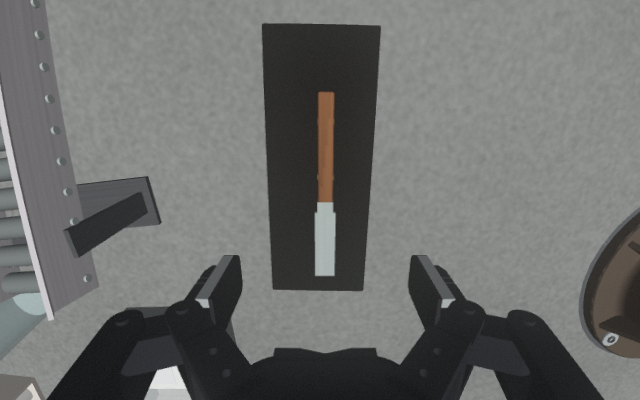

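The spatula is centred at column 326, with its handle from row 92 to 202 and the blade tip at row 276, matching the prediction. I'll descend and grip near the blade end of the handle.

jog_arm(
  deltas=[
    [0.15,0,4.2,0,0,0,-1],
    [0.15,0,4.2,0,0,0,-1],
    [0.2,0,2.4,0,0,0,-1],
    [0,0,1.0,0,0,0,-1],
    [0,0,0.95,0,0,0,-1],
    [0,0,0,0,0,0,1],
    [0,0,0,0,0,0,1],
    [0,0,0,0,0,0,1],
    [0,0,0,0,0,0,1],
    [0,0,0,0,0,0,1],
    [0,0,0,0,0,0,1],
    [0,0,0,0,0,0,1],
    [0,0,0,0,0,0,1],
  ],
)

```text
t: 6.52
eef_pos: [420.2, -116.7, 23.9]
eef_rot: [-179.9, 0.0, -90.0]
force: [-1.1, 1.6, 6.9]
finger_gap: 12.3
finger_force: 59.3
```

```bash
python3 - <<'E'
from h import *
s=sense(); print(s['eef_pos'],s['force'],s['finger_gap'],s['finger_force'])
E
```

```text
[ 420.22617661 -116.67457245   23.94512822] [-1.12040223  1.60416145  6.86733793] 12.295836356892941 59.262471199035645
```

jog_arm(
  deltas=[
    [0,0,-2,0,0,0,1],
    [0,0,-4,0,0,0,1],
    [0,0,-5,0,0,0,1],
    [0,0,0,0,0,0.1687,1],
    [0,0,0,0,0,0.1687,1],
    [0,0,0,0,0,0.1687,1],
    [0,0,0,0,0,0.1687,1],
    [0,0,0,0,0,0.1687,1],
    [0,0,0,0,0,0.1687,1],
    [0,0,0,0,0,0.1687,1],
    [0,0,0,0,0,0.1687,1],
    [0,0,0,0,0,0.1687,1],
    [0,0,0,0,0,0,1],
  ],
)

```text
t: 8.15
eef_pos: [419.6, -116.7, 133.4]
eef_rot: [180.0, 0.0, -177.0]
force: [-0.5, 0.9, -0.3]
finger_gap: 12.2
finger_force: 58.8
```

```bash
python3 - <<'E'
from h import *
s=sense(); print(s['eef_pos'],s['eef_rot'],s['force'],s['finger_gap'])
plan([386,218.5,70],[180,0,-177])
E
```

```text
[ 419.62560612 -116.69419134  133.35671596] [ 1.79992948e+02  3.34280502e-03 -1.76964190e+02] [-0.45122133  0.90502565 -0.271651  ] 12.23701373202109
shift [ 1.58 33.65  6.34] n 7 row [0.23 4.81 0.91]
turn [0.    0.    0.001]
```

jog_arm(
  deltas=[
    [0.23,4.8,0,0,0,0,1],
    [0.23,4.8,0,0,0,0,1],
    [0.23,4.8,0,0,0,0,1],
    [0.23,4.8,0,0,0,0,1],
    [0.23,4.8,0,0,0,0,1],
    [0.23,4.8,0,0,0,0,1],
    [0.2,4.85,0,0,0,0,1],
    [0,0,3,0,0,0,1],
    [0,0,3.3,0,0,0,1],
    [0,0,0,0,0,0,1],
    [0,0,0,0,0,0,1],
  ],
)

```text
t: 9.52
eef_pos: [387.0, 218.8, 71.2]
eef_rot: [180.0, 0.0, -176.9]
force: [-0.4, 1.1, -0.4]
finger_gap: 11.9
finger_force: 59.0
```

```bash
python3 - <<'E'
from h import *
f,s=snap('wrist','w3.png'); print(s['eef_pos'],s['eef_rot'],s['force'])
E
```

```text
[386.98572597 218.83741026  71.18848331] [ 1.79986722e+02  3.46675261e-02 -1.76905985e+02] [-0.37074471  1.09159879 -0.42141403]
```

View pics/w3.png

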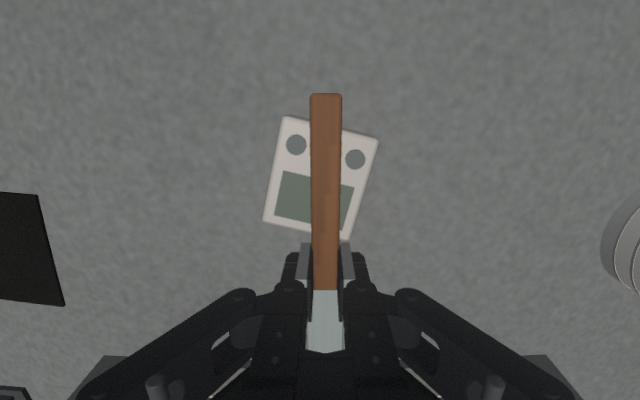

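The spatula is held straight along tool x at columns 311–341, above the timer. The slot is hidden by the fingers, so I'll insert slowly and watch the force.

jog_arm(
  deltas=[
    [-1,0,0.67,0,0,0,1],
    [-1,0,0,0,0,0,1],
    [-1,0,0,0,0,0,1],
    [-0.4,0,0,0,0,0,1],
    [-0.4,0,0,0,0,0,1],
    [-0.4,0,0,0,0,0,1],
    [0,0,0,0,0,0,1],
  ],
)

```text
t: 10.45
eef_pos: [428.6, 220.7, 63.6]
eef_rot: [180.0, -0.0, -177.0]
force: [0.3, 0.8, -0.7]
finger_gap: 12.2
finger_force: 59.0
```

jog_arm(
  deltas=[
    [-0.4,0,0,0,0,0,1],
    [-0.4,0,0,0,0,0,1],
    [-0.4,0,0,0,0,0,1],
    [-0.4,0,0,0,0,0,1],
    [0,0,0,0,0,0,1],
  ],
)

```text
t: 11.08
eef_pos: [444.7, 221.5, 63.5]
eef_rot: [-180.0, 0.0, -177.0]
force: [0.3, -0.4, -1.3]
finger_gap: 12.3
finger_force: 59.0
```

jog_arm(
  deltas=[
    [0,0,-0.4,0,0,0,1],
    [0,0,-0.4,0,0,0,1],
    [0,0,-0.4,0,0,0,1],
    [0,0,-0.4,0,0,0,1],
    [0,0,-0.4,0,0,0,1],
  ],
)

```text
t: 11.7
eef_pos: [444.3, 221.5, 83.8]
eef_rot: [-180.0, -0.0, -177.0]
force: [1.1, -0.2, -5.8]
finger_gap: 12.5
finger_force: 58.5
```

jog_arm(
  deltas=[
    [0,0,-0.5,0,0,0,1],
    [0,0,-0.5,0,0,0,1],
    [-0.1,0,-0.5,0,0,0,1],
    [-0.1,0,-0.5,0,0,0,1],
    [-0.1,0,-0.5,0,0,0,1],
    [-0.1,0,-0.5,0,0,0,1],
    [0,0,0,0,0,0,1],
  ],
)

```text
t: 12.58
eef_pos: [448.6, 221.8, 114.0]
eef_rot: [180.0, 0.0, -177.0]
force: [-0.0, 0.0, -3.7]
finger_gap: 12.1
finger_force: 58.7
```

```bash
python3 - <<'E'
from h import *
f,s=snap('scene','s1.png')
im=cv2.imread('pics/s1.png'); cv2.imwrite('pics/s1c.png',cv2.resize(im[120:330,250:490],None,fx=2.5,fy=2.5))
print(s['force'],s['eef_pos'])
E
```

```text
[-0.02977862  0.03635653 -3.7066056 ] [448.62031175 221.78671259 114.02312372]
```

View pics/s1c.png

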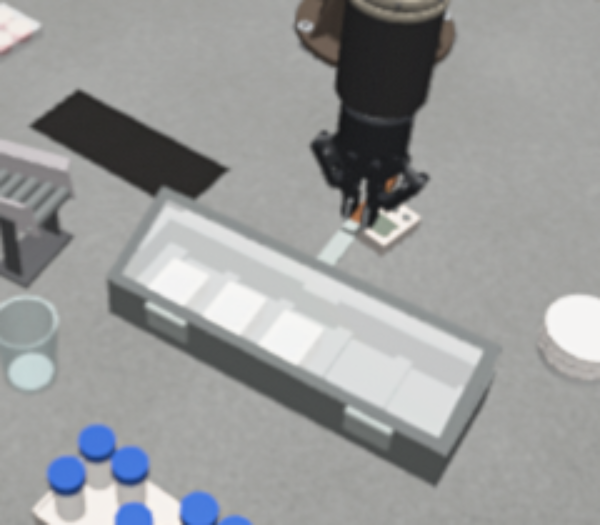

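The lid is up about 25°, resting on the blade. I'll swing it on along its arc.

jog_arm(
  deltas=[
    [-0.6,0,-0.7,0,0,0,1],
    [-0.6,0,-0.7,0,0,0,1],
    [-0.65,0,-0.7,0,0,0,1],
    [-0.75,0,-0.5,0,0,0,1],
    [-0.75,0,-0.5,0,0,0,1],
    [-0.8,0,-0.45,0,0,0,1],
    [-0.75,0,-0.4,0,0,0,1],
    [-0.75,0,-0.4,0,0,0,1],
    [-0.8,0,-0.4,0,0,0,1],
    [-0.85,0,-0.2,0,0,0,1],
    [-0.85,0,-0.2,0,0,0,1],
    [-0.85,0,-0.15,0,0,0,1],
    [0,0,0,0,0,0,1],
  ],
)

```text
t: 14.25
eef_pos: [539.5, 226.6, 166.7]
eef_rot: [180.0, 0.1, -177.0]
force: [-1.0, 0.6, -0.5]
finger_gap: 12.5
finger_force: 59.0
```

jog_arm(
  deltas=[
    [-0.7,0,0,0,0,0,1],
    [-0.7,0,0,0,0,0,1],
    [-0.6,0,0,0,0,0,1],
    [0,0,0,0,0,0,1],
    [0,0,0,0,0,0,1],
  ],
)

```text
t: 14.88
eef_pos: [558.7, 227.5, 166.7]
eef_rot: [180.0, 0.0, -177.0]
force: [0.3, -0.4, -1.0]
finger_gap: 12.6
finger_force: 59.0
```

```bash
python3 - <<'E'
from h import *
f,s=snap('scene','s2.png')
im=cv2.imread('pics/s2.png'); cv2.imwrite('pics/s2c.png',cv2.resize(im[100:330,250:490],None,fx=2.5,fy=2.5))
print(s['force'],s['eef_pos'])
E
```

```text
[ 0.25736808 -0.4284669  -0.99539   ] [558.68053598 227.51376576 166.70489862]
```

View pics/s2c.png

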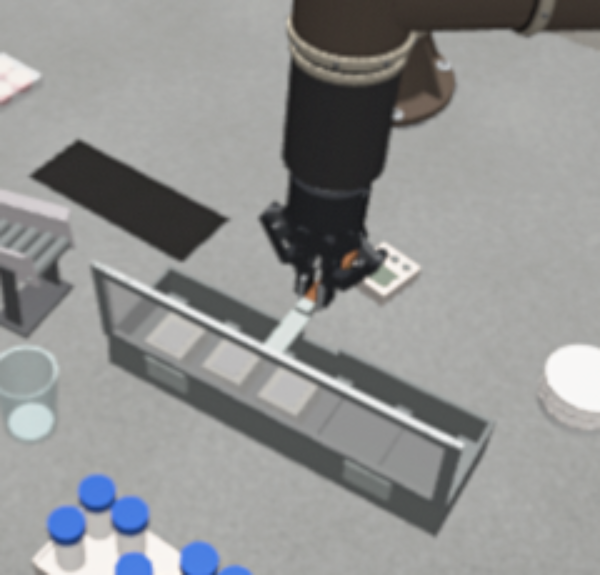

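The lid stands near upright, its top edge running from crop (95,265) to (460,445). I'll estimate its angle from that edge.

```bash
cat >> h.py <<'E'
B0=np.array([581.3,228.1,0]); BY=np.radians(3.0)
def box(p): return R.from_rotvec([0,0,BY]).apply(np.atleast_2d(p))+B0
E
python3 - <<'E'
from h import *
f=grab_frame('scene')
for t in (75,80,85,90,95,100):
    a=np.radians(t); x=61-122*np.cos(a)+6*np.sin(a); z=56.5+122*np.sin(a)+6*np.cos(a)  # upper-face edge
    x2=61-122*np.cos(a); z2=56.5+122*np.sin(a)
    p=proj(f,box([[x,-201,z],[x,201,z],[x2,-201,z2],[x2,201,z2]])); print(t,((p-[250,100])*2.5).round().tolist())
E
```

```text
75 [[118.0, 237.0], [482.0, 414.0], [121.0, 235.0], [484.0, 411.0]]
80 [[112.0, 242.0], [478.0, 421.0], [115.0, 239.0], [480.0, 417.0]]
85 [[106.0, 247.0], [473.0, 428.0], [109.0, 244.0], [476.0, 424.0]]
90 [[100.0, 254.0], [468.0, 436.0], [103.0, 250.0], [471.0, 432.0]]
95 [[93.0, 260.0], [463.0, 445.0], [97.0, 257.0], [466.0, 440.0]]
100 [[87.0, 268.0], [457.0, 455.0], [91.0, 264.0], [460.0, 450.0]]
```

The lid is at about 96°. I'll retract and take the spatula back to its mat.

jog_arm(
  deltas=[
    [4,0,0,0,0,0,1],
    [4.5,0,0,0,0,0,1],
    [5,0,0,0,0,0,1],
    [0,-4.9,0,0,0,0,1],
    [0,-4.9,0,0,0,0,1],
    [0,-4.9,0,0,0,0,1],
    [0,-4.9,0,0,0,0,1],
    [0,-4.9,0,0,0,0,1],
    [0,-4.9,0,0,0,0,1],
    [0,-4.9,0,0,0,0,1],
    [0,0,0,0,0,-0.1687,1],
    [0,0,0,0,0,-0.1687,1],
    [0,0,0,0,0,-0.1687,1],
    [0,0,0,0,0,-0.1687,1],
    [0,0,0,0,0,-0.1687,1],
    [0,0,0,0,0,-0.1687,1],
    [0,0,0,0,0,-0.1687,1],
    [0,0,0,0,0,-0.1687,1],
    [0,0,0,0,0,-0.1687,1],
    [0,0,0,0,0,0,1],
  ],
)

```text
t: 17.48
eef_pos: [441.4, -122.1, 166.9]
eef_rot: [-180.0, 0.0, -90.1]
force: [-0.3, 0.5, -1.4]
finger_gap: 12.4
finger_force: 59.1
```

```bash
python3 - <<'E'
from h import *
s=sense(); print(s['eef_pos'],s['eef_rot']); plan([421,-117,26],[180,0,-90])
E
```

```text
[ 441.42125655 -122.07443058  166.87149553] [-1.79953890e+02  1.47300784e-03 -9.00843013e+01]
shift [-0.5   2.05 14.09] n 3 row [-0.17  0.68  4.7 ]
turn [-0.001  0.    -0.001]
```

jog_arm(
  deltas=[
    [-0.25,1,4.7,0,0,0,1],
    [-0.25,1,4.7,0,0,0,1],
    [0,0,3,0,0,0,1],
    [0,0,0.7,0,0,0,1],
    [0,0,0.5,0,0,0,1],
    [0,0,0.3,0,0,0,1],
    [0,0,0,0,0,0,1],
  ],
)

```text
t: 18.35
eef_pos: [421.9, -117.0, 28.2]
eef_rot: [-179.9, 0.0, -90.1]
force: [-0.3, 0.2, 0.4]
finger_gap: 12.2
finger_force: 59.2
```

jog_arm(
  deltas=[
    [0,0,0.2,0,0,0,1],
    [0,0,0.15,0,0,0,1],
    [0,0,0,0,0,0,0.4],
    [0,0,0,0,0,0,0.2],
    [0,0,0,0,0,0,-0.3],
    [0,0,0,0,0,0,-1],
    [0,0,0,0,0,0,-1],
    [0,0,0,0,0,0,-1],
    [0,0,-4,0,0,0,-1],
    [0,0,-5,0,0,0,-1],
    [0,0,-5,0,0,0,-1],
    [0,0,0,0,0,0,-1],
  ],
)

```text
t: 19.85
eef_pos: [423.7, -116.9, 168.0]
eef_rot: [-179.5, 0.0, -90.0]
force: [0.4, 0.3, -1.4]
finger_gap: 85.4
finger_force: 0.0
```

```bash
python3 - <<'E'
from h import *
f,s=snap('wrist','w4.png'); im=cv2.imread('pics/w4.png'); h,S,V=cv2.split(cv2.cvtColor(im,cv2.COLOR_BGR2HSV))
for n,m,z in(('handle',(h<15)&(S>100)&(V>50),19),('blade',(V>150)&(S<60),12)):
    q=np.zeros_like(V);q[20:300,255:390]=(m*255)[20:300,255:390]
    c=max(cv2.findContours(q,0,1)[0],key=cv2.contourArea);P=onplane(f,c.reshape(-1,2),z,s)[:,:2].astype(np.float32);print(n,cv2.minAreaRect(P),cv2.boundingRect(c))
print(s['eef_pos'])
plan([530,130,330],[180,0,-177])
E
```

```text
handle ((420.56048583984375, -152.8096923828125), (95.28639221191406, 13.599068641662598), 89.86406707763672) (322, 98, 16, 103)
blade ((421.34210205078125, -62.372825622558594), (78.90094757080078, 19.025291442871094), 89.65343475341797) (319, 201, 19, 69)
[ 423.68657788 -116.9446838   167.99684951]
shift [-24.71 -10.83 -16.35] n 7 row [-3.53 -1.55 -2.34]
turn [-0.003  0.004  1.518]
```

The spatula lies flat on the mat at about (421,-146). Next is a close look at the lane, then at the cartons.

```bash
python3 - <<'E'
from h import *
plan([560,-200,330],[180,0,-177])
E
```

```text
shift [  8.29 -13.85 -16.36] n 5 row [ 1.66 -2.77 -3.27]
turn [-0.003  0.004  1.518]
```

jog_arm(
  deltas=[
    [1.66,-2.8,-3.3,0,0,0,-1],
    [1.66,-2.8,-3.3,0,0,0,-1],
    [1.66,-2.8,-3.3,0,0,0,-1],
    [1.66,-2.8,-3.3,0,0,0,-1],
    [1.66,-2.8,-3.3,0,0,0,-1],
    [0,0,0,0,0,0.1687,-1],
    [0,0,0,0,0,0.1687,-1],
    [0,0,0,0,0,0.1687,-1],
    [0,0,0,0,0,0.1687,-1],
    [0,0,0,0,0,0.1687,-1],
    [0,0,0,0,0,0.1687,-1],
    [0,0,0,0,0,0.1687,-1],
    [0,0,0,0,0,0.1687,-1],
    [0,0,0,0,0,0.1687,-1],
    [0,0,0,0,0,0,-1],
    [0,0,0,0,0,0,-1],
  ],
)

```text
t: 21.9
eef_pos: [561.1, -200.1, 328.1]
eef_rot: [180.0, -0.1, -176.8]
force: [-0.3, -0.4, 0.6]
finger_gap: 85.1
finger_force: 0.0
```

```bash
python3 - <<'E'
from h import *
f,s=snap('wrist','w5.png'); print(s['eef_pos'],s['eef_rot'])
E
```

```text
[ 561.1318573  -200.10304126  328.14188117] [ 1.79982809e+02 -8.61483780e-02 -1.76812140e+02]
```

View pics/w5.png

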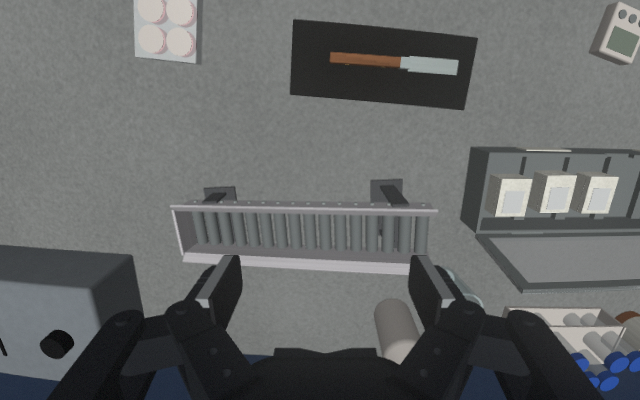

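The lane's near lip runs from (171,206) to (437,211) and its far lip outer edge from (184,263) to (410,273). The end stop is at the left and the box with its three cartons at the right.

```bash
python3 - <<'E'
from h import *
s=sense(); f=grab_frame('wrist')
im=cv2.imread('pics/w5.png')
cv2.imwrite('pics/w5l.png',cv2.resize(im[175:285,160:445],None,fx=2.8,fy=2.8,interpolation=cv2.INTER_CUBIC))
z=lambda x,zz:42+x*np.sin(np.radians(10))+zz*np.cos(np.radians(10))
for n,p,h in [('hiNear',(437,211),z(352,34)),('loNear',(171,206),z(-3,34)),('loFar',(184,263),z(-3,34)),('far@410',(410,273),z(330,34))]: print(n,onplane(f,p,h,s)[0].round(1))
E
```

```text
hiNear [592.5 -67.7 136.6]
loNear [ 627.5 -409.4   75. ]
loFar [ 717.  -400.1   75. ]
far@410 [678.6 -85.3 132.8]
```

View pics/w5l.png

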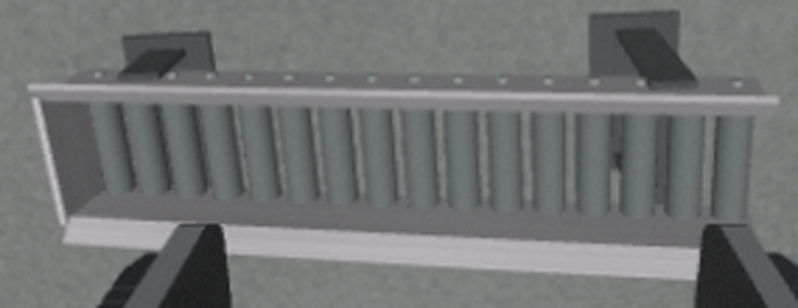

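```bash
cat >> h.py <<'E'
LY=np.radians(96.2); LO=np.array([672.,-399.,42.]); lx=np.array([np.cos(LY)*np.cos(np.radians(10)),np.sin(LY)*np.cos(np.radians(10)),np.sin(np.radians(10))])
ly=np.array([-np.sin(LY),np.cos(LY),0]); lz=np.cross(lx,ly)
RL=R.from_matrix(np.c_[ly,lx,-lz])
def lane(p): return LO+np.array([lx,ly,lz]).T@np.array(p,float)
def cartons(f,s,roi,z=41,thr=200):
    im=f['pixels']; m=np.zeros(im.shape[:2],np.uint8); x0,y0,x1,y1=roi
    g=im.min(2); m[y0:y1,x0:x1]=(g[y0:y1,x0:x1]>thr)*255
    for c in cv2.findContours(m,0,cv2.CHAIN_APPROX_NONE)[0]:
        if cv2.contourArea(c)<150: continue
        P=onplane(f,c.reshape(-1,2),z,s)[:,:2].astype(np.float32); r=cv2.minAreaRect(P)
        print(cv2.boundingRect(c),np.round(r[0],1),np.round(r[1],1),round(r[2],1))
E
python3 - <<'E'
from h import *
print(RL.as_euler('xyz',degrees=True), lane([290,0,33]))
s=sense(); f=grab_frame('wrist'); 
for t in(150,175,200): print(t);cartons(f,s,(480,160,640,220),thr=t)
plan([579,230,200],[180,0,-177])
E
```

```text
[ 170.     0.  -173.8] [ 641.7748836  -120.77307528  124.85662737]
150
(495, 179, 37, 37) [598.6  87. ] [57.3 47.5] 2.9
(581, 176, 38, 37) [585.9 227.8] [58.8 48. ] 2.9
(540, 175, 37, 38) [589.  156.9] [58.8 47.6] 4.0
175
(495, 179, 37, 37) [598.9  86.9] [57.3 46.7] 3.4
(582, 176, 37, 37) [586.1 228. ] [58.3 46.9] 2.8
(540, 175, 37, 37) [588.6 156.9] [57.7 46.9] 3.7
200
(496, 179, 36, 37) [598.9  86.7] [57.3 45.6] 3.4
(583, 177, 35, 35) [585.8 227.9] [55.5 45. ] 2.9
(541, 176, 35, 36) [588.9 156.9] [55.9 45.6] 4.5
shift [-4.1  42.86 12.88] n 9 row [-0.46  4.76  1.43]
turn [ 0.    -0.     0.001]
```

jog_arm(
  deltas=[
    [-0.45,4.76,0,0,0,0,-0.42],
    [-0.45,4.76,0,0,0,0,-0.42],
    [-0.45,4.76,0,0,0,0,-0.42],
    [-0.45,4.76,0,0,0,0,-0.42],
    [-0.45,4.76,0,0,0,0,-0.42],
    [-0.45,4.76,0,0,0,0,-0.42],
    [-0.45,4.76,0,0,0,0,-0.42],
    [-0.45,4.76,0,0,0,0,-0.42],
    [-0.5,4.76,0,0,0,0,-0.42],
    [0,0,5,0,0,0,-0.42],
    [0,0,5,0,0,0,-0.42],
    [0,0,2.9,0,0,0,-0.42],
    [0,0,0,0,0,0,-0.42],
  ],
)

```text
t: 23.68
eef_pos: [578.8, 229.1, 197.8]
eef_rot: [-179.9, -0.2, -177.0]
force: [0.5, 0.2, 0.3]
finger_gap: 60.6
finger_force: 0.0
```

```bash
python3 - <<'E'
from h import *
f,s=snap('wrist','w6.png'); print(s['eef_pos'],s['eef_rot'],s['finger_gap'])
cartons(f,s,(60,60,600,320),thr=175)
E
```

```text
[578.79899208 229.10070954 197.76209261] [-179.85321018   -0.23351012 -176.97058159] 60.63460110649058
(160, 172, 52, 55) [599.1  88.3] [58.3 46.9] 3.2
(301, 167, 48, 55) [586.3 229.2] [56.8 46.9] 3.1
(228, 165, 52, 57) [589.1 158.6] [58.4 46.6] 4.4
```

View pics/w6.png

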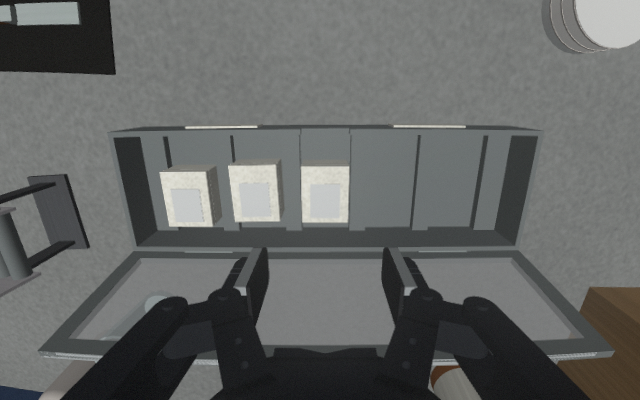

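Three cartons remain in their bays, at (188,198), (255,192) and (326,194). The fingers are over the middle one, so I'll descend, grip and lift.

jog_arm(
  deltas=[
    [0,0.1,4,0,0,0,-0.31],
    [0,0,4,0,0,0,-0.31],
    [0,0,4,0,0,0,-0.31],
    [0,0,1.5,0,0,0,-0.31],
    [0,0,1.5,0,0,0,-0.31],
    [0,0,1.3,0,0,0,-0.31],
    [0,0,0,0,0,0,-0.31],
  ],
)

```text
t: 24.6
eef_pos: [579.8, 230.7, 36.8]
eef_rot: [-180.0, -0.0, -177.0]
force: [-0.1, -0.2, 0.5]
finger_gap: 55.9
finger_force: 0.0
```

jog_arm(
  deltas=[
    [0,-0.05,0.3,0,0,0,-0.31],
    [0,0,0,0,0,0,0.4],
    [0,0,0,0,0,0,0.6],
    [0,0,0,0,0,0,1],
    [0,0,0,0,0,0,1],
    [0,0,0,0,0,0,1],
    [0,0,0,0,0,0,1],
    [0,0,-1,0,0,0,1],
    [0,0,-4,0,0,0,1],
    [0,0,-5,0,0,0,1],
    [0,0,-5,0,0,0,1],
    [0,0,0,0,0,0,1],
  ],
)

```text
t: 26.1
eef_pos: [581.9, 231.5, 189.3]
eef_rot: [179.8, 0.4, -177.0]
force: [0.7, -0.3, -2.4]
finger_gap: 46.6
finger_force: 63.1
```

```bash
python3 - <<'E'
from h import *
s=sense(); print(s['eef_pos'],s['force'])
t=lane([290,6.5,33]); print(t); plan(t+lz*60,RL.as_euler('xyz',degrees=True))
E
```

```text
[581.85609824 231.46310036 189.26465567] [ 0.72762077 -0.28164573 -2.43084823]
[ 635.31290233 -121.47507109  124.85662737]
shift [ -3.54 -36.57   0.41] n 8 row [-0.44 -4.57  0.05]
turn [-0.171  0.012 -0.055]
```

jog_arm(
  deltas=[
    [0,-4.57,0,0,0,0,1],
    [0,-4.57,0,0,0,0,1],
    [0,-4.57,0,0,0,0,1],
    [0,-4.57,0,0,0,0,1],
    [0,-4.57,0,0,0,0,1],
    [-1.2,-4.57,0,0,0,0,1],
    [-1.2,-4.57,0,0,0,0,1],
    [-1.1,-4.57,0,0,0,0,1],
    [0,0,0,-0.085,0,-0.028,1],
    [0,0,0,-0.086,0,-0.027,1],
    [0,0,0,0,0,0,1],
  ],
)

```text
t: 27.48
eef_pos: [633.5, -134.5, 182.9]
eef_rot: [170.1, 0.2, -174.1]
force: [-0.2, -0.7, -1.0]
finger_gap: 47.0
finger_force: 63.0
```

```bash
python3 - <<'E'
from h import *
s=sense(); print(s['eef_pos'],s['eef_rot'],np.array([lx,ly,lz])@(s['eef_pos']-LO))
plan(lane([290,6.5,34]),RL.as_euler('xyz',degrees=True))
f,s=snap('wrist','w7.png')
E
```

```text
[ 633.5481991  -134.45446436  182.90660956] [ 170.14846726    0.17603598 -174.05477266] [287.56052146   9.65614752  92.37564261]
shift [-0.29  0.26  5.84] n 2 row [-0.15  0.13  2.92]
turn [-0.003  0.004 -0.004]
```

View pics/w7.png

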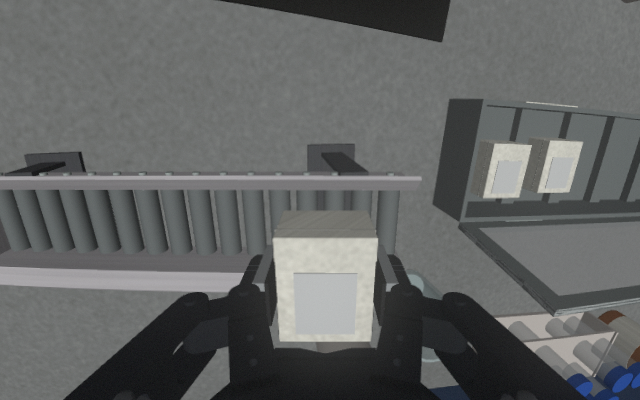

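The carton is held square above the lane. The near lip's high end is at (421,180), the near lip's left edge at (0,179), and the far lip's outer edge at (0,286). I'll check these against the model.

```bash
python3 - <<'E'
from h import *
s=sense(); f=grab_frame('wrist')
print(proj(f,[lane([352,44,34]),lane([60,44,34]),lane([60,-44,34]),lane([200,-44,34]),lane([200,44,34])],s))
for p,h in [((421,180),136.6)]: print(np.array([lx,ly,lz])@(onplane(f,p,h,s)[0]-LO))
# ray/lane-plane z=34 for lip points
for p in [(421,180),(2,180),(100,181),(250,181),(2,286),(100,289),(200,291)]:
    C,D=rays(f,p,s); k=((LO-C)@lz+34)/(D[0]@lz); print(p,(np.array([lx,ly,lz])@(C+k*D[0]-LO)).round(1))
E
```

```text
[[423.62931864 177.78700211]
 [ -2.10219023 180.13221872]
 [ 36.19065157 287.81100866]
 [206.89446274 292.6021206 ]
 [188.60872448 178.3643693 ]]
[350.34299393  42.60472843  34.28443515]
(421, 180) [350.4  42.5  34. ]
(2, 180) [63.5 44.1 34. ]
(100, 181) [138.6  42.6  34. ]
(250, 181) [240.2  42.1  34. ]
(2, 286) [ 27.9 -43.9  34. ]
(100, 289) [115.6 -42.9  34. ]
(200, 291) [194.9 -42.7  34. ]
```

jog_arm(
  deltas=[
    [-0.3,0.25,2.5,0,0,0,1],
    [0,0,2,0,0,0,1],
    [0,0,0.9,0,0,0,1],
    [0,0,0.4,0,0,0,1],
    [0,0,0.2,0,0,0,1],
    [0,0,0,0,0,0,1],
  ],
)

```text
t: 28.32
eef_pos: [636.0, -120.1, 125.9]
eef_rot: [170.2, 0.3, -173.9]
force: [0.6, -0.2, -1.6]
finger_gap: 46.8
finger_force: 63.0
```

```bash
python3 - <<'E'
from h import *
s=sense(); print(s['eef_rot'],np.array([lx,ly,lz])@(s['eef_pos']-LO),s['force'])
E
```

```text
[ 170.22419171    0.30666942 -173.88122553] [291.45908588   5.64476518  33.84749983] [ 0.63493551 -0.20581872 -1.60160057]
```

jog_arm(
  deltas=[
    [0,0,0.3,0,0,0,1],
    [0,0,0,0,0,0,0.2],
    [0,0,0,0,0,0,-0.1],
    [0,0,0,0,0,0,-0.4],
    [0,0,0,0,0,0,-0.5],
    [0,0,0,0,0,0,-0.5],
    [0,0,-1,0,0,0,-0.5],
    [0,0,-2,0,0,0,-0.5],
    [0,0,-3,0,0,0,-0.5],
    [0,0,-4,0,0,0,-0.5],
    [0,0,0,0.086,0,0.027,-0.5],
    [0,0,0,0.085,0,0.028,-0.5],
    [0,0,0,0,0,0,-0.5],
  ],
)

```text
t: 29.95
eef_pos: [636.8, -135.4, 221.8]
eef_rot: [-180.0, 0.0, -176.9]
force: [-0.4, -0.1, -0.1]
finger_gap: 64.4
finger_force: 0.0
```

```bash
cat >> h.py <<'E'
def lanecartons(f,s):
    im=f['pixels']; m=(im.min(2)>165).astype(np.uint8)*255; m=cv2.morphologyEx(m,cv2.MORPH_OPEN,np.ones((3,3)))
    A=np.array([lx,ly,lz])
    for c in cv2.findContours(m,0,cv2.CHAIN_APPROX_NONE)[0]:
        if cv2.contourArea(c)<150: continue
        C,D=rays(f,c.reshape(-1,2),s); P=(C+D*(((LO-C)@lz+36)/(D@lz))[:,None]-LO)@A.T; r=cv2.minAreaRect(P[:,:2].astype(np.float32))
        if -30<r[0][0]<400 and abs(r[0][1])<60: print('lane',cv2.boundingRect(c),np.round(r[0],1),np.round(r[1],1),round(r[2],1))
E
python3 - <<'E'
from h import *
f,s=snap('wrist','w8.png'); print(s['eef_pos']); lanecartons(f,s); cartons(f,s,(440,80,640,220),thr=170)
cv2.imwrite('pics/w8.png',f['pixels'][:,:,::-1])
plan([582.5,158.5,180],[180,0,-177])
E
```

```text
[ 636.80577647 -135.43028766  221.7761728 ]
lane (257, 244, 46, 15) [234.4 -33.8] [40.7 13.2] 0.4
lane (75, 182, 177, 75) [106.7  -5.5] [ 69.6 204.9] 89.5
(508, 130, 51, 55) [598.6  86.8] [58.3 46.7] 3.0
(569, 126, 51, 54) [588.6 157. ] [58.2 46.8] 3.8
shift [ 3.85 29.67  4.19] n 7 row [0.55 4.24 0.6 ]
turn [0.001 0.    0.002]
```

View pics/w8.png

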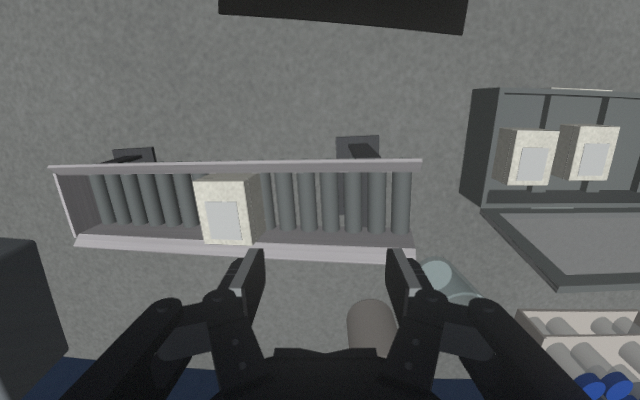

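The carton is rolling down the lane at (225,210), square. Next, the middle of the remaining two.

jog_arm(
  deltas=[
    [0.55,4.24,0,0,0,0,-0.31],
    [0.55,4.24,0,0,0,0,-0.31],
    [0.55,4.24,0,0,0,0,-0.31],
    [0.55,4.24,0,0,0,0,-0.31],
    [0.55,4.24,0,0,0,0,-0.31],
    [0.55,4.24,0,0,0,0,-0.31],
    [0.55,4.24,0,0,0,0,-0.31],
    [0,0,2.5,0,0,0,-0.31],
    [0,0,0,0,0,0,-0.31],
  ],
)

```text
t: 31.12
eef_pos: [582.3, 157.6, 194.6]
eef_rot: [-180.0, -0.2, -177.0]
force: [0.4, -1.1, 0.7]
finger_gap: 56.1
finger_force: 0.0
```

```bash
python3 - <<'E'
from h import *
f,s=snap('wrist','w9.png'); print(s['eef_pos'],s['eef_rot'],s['finger_gap']); lanecartons(f,s); cartons(f,s,(100,60,600,320),thr=175)
plan([582.5,159.2,34.5],[180,0,-177])
E
```

```text
[582.34233989 157.58299302 194.59285042] [-179.97772386   -0.20459542 -177.01333572] 56.061645727163416
lane (0, 295, 61, 26) [326.6 -31.7] [19.3 81.8] 89.8
(229, 173, 50, 55) [598.8  88.1] [57.2 46.5] 3.2
(300, 166, 49, 57) [589.  158.2] [58.3 46.4] 4.4
shift [ 0.03  0.19 16.13] n 4 row [0.01 0.05 4.03]
turn [-0.    -0.002 -0.001]
```

jog_arm(
  deltas=[
    [0,0.15,4,0,0,0,-0.31],
    [0,0,4,0,0,0,-0.31],
    [0,0,4,0,0,0,-0.31],
    [0,0,1.5,0,0,0,-0.31],
    [0,0,1.3,0,0,0,-0.31],
    [0,0,1.3,0,0,0,-0.31],
    [0,0,0,0,0,0,-0.31],
    [0,-0.05,0,0,0,0,0.4],
    [0,0,0,0,0,0,0.6],
    [0,0,0,0,0,0,1],
    [0,0,0,0,0,0,1],
    [0,0,0,0,0,0,1],
    [0,0,0,0,0,0,1],
  ],
)

```text
t: 32.8
eef_pos: [583.5, 159.2, 35.8]
eef_rot: [180.0, 0.1, -177.0]
force: [-1.1, 0.7, 5.8]
finger_gap: 46.8
finger_force: 63.9
```

jog_arm(
  deltas=[
    [0,0,-1,0,0,0,1],
    [0,0,-4,0,0,0,1],
    [0,0,-5,0,0,0,1],
    [0,0,-5,0,0,0,1],
    [0,0,0,0,0,0,1],
  ],
)

```text
t: 33.42
eef_pos: [585.3, 159.9, 190.2]
eef_rot: [179.8, 0.4, -177.0]
force: [0.0, 0.9, -2.4]
finger_gap: 46.7
finger_force: 63.2
```

```bash
python3 - <<'E'
from h import *
s=sense(); t=lane([290,6,33]); plan(t+lz*60,RL.as_euler('xyz',degrees=True))
E
```

```text
shift [ -3.62 -29.4    0.55] n 6 row [-0.6  -4.9   0.09]
turn [-0.171  0.013 -0.055]
```

jog_arm(
  deltas=[
    [0,-4.9,0,0,0,0,1],
    [0,-4.9,0,0,0,0,1],
    [0,-4.9,0,0,0,0,1],
    [-1.2,-4.9,0,0,0,0,1],
    [-1.2,-4.9,0,0,0,0,1],
    [-1.2,-4.9,0,0,0,0,1],
    [0,0,0,-0.085,0,-0.028,1],
    [0,0,0,-0.086,0,-0.027,1],
    [0,0,0,0,0,0,1],
    [0,0,0,0,0,0,1],
  ],
)

```text
t: 34.67
eef_pos: [634.0, -133.0, 184.3]
eef_rot: [170.3, 0.2, -173.9]
force: [0.3, 0.1, -1.7]
finger_gap: 46.8
finger_force: 63.1
```

```bash
python3 - <<'E'
from h import *
s=sense(); print(s['eef_pos']);plan(lane([290,5.5,31]),RL.as_euler('xyz',degrees=True))
E
```

```text
[ 633.95992799 -132.96856846  184.32623636]
shift [-0.34  0.11  6.25] n 2 row [-0.17  0.05  3.13]
turn [-0.005  0.004 -0.002]
```

jog_arm(
  deltas=[
    [-0.3,0.1,2.5,0,0,0,1],
    [0,0,2,0,0,0,1],
    [0,0,0.9,0,0,0,1],
    [0,0,0.4,0,0,0,1],
    [0,0,0.35,0,0,0,1],
    [0,0,0,0,0,0,1],
    [0,0,0,0,0,0,0.2],
    [0,0,0,0,0,0,-0.1],
    [0,0,0,0,0,0,-0.4],
    [0,0,0,0,0,0,-0.5],
    [0,0,0,0,0,0,-0.5],
    [0,0,-1,0,0,0,-0.5],
    [0,0,-2,0,0,0,-0.5],
    [0,0,-3,0,0,0,-0.5],
    [0,0,-4,0,0,0,-0.5],
    [0,0,0,0.086,0,0.027,-0.5],
    [0,0,0,0.085,0,0.028,-0.5],
    [0,0,0,0,0,0,-0.5],
  ],
)

```text
t: 36.92
eef_pos: [637.5, -137.0, 223.9]
eef_rot: [-180.0, 0.0, -176.9]
force: [-0.6, -0.4, 0.1]
finger_gap: 63.7
finger_force: 0.0
```

```bash
python3 - <<'E'
from h import *
f,s=snap('wrist','w10.png'); print(s['eef_pos']); lanecartons(f,s); cartons(f,s,(440,80,640,220),thr=170)
plan([591.5,88.5,195],[180,0,-177])
E
```

```text
[ 637.53504716 -137.00143772  223.88504836]
lane (264, 247, 39, 11) [235.2 -36.8] [ 8.7 34.9] 88.0
lane (55, 181, 205, 74) [106.7  -5.7] [ 69.8 215.6] 89.4
(508, 130, 51, 54) [598.6  87. ] [58.4 46.7] 3.2
shift [ 3.39 22.79  2.89] n 5 row [0.68 4.56 0.58]
turn [0.001 0.    0.002]
```

jog_arm(
  deltas=[
    [0.68,4.56,0,0,0,0,-0.31],
    [0.68,4.56,0,0,0,0,-0.31],
    [0.68,4.56,0,0,0,0,-0.31],
    [0.68,4.56,0,0,0,0,-0.31],
    [0.68,4.56,0,0,0,0,-0.31],
    [0,0,2.9,0,0,0,-0.31],
    [0,0,0,0,0,0,-0.31],
  ],
)

```text
t: 37.85
eef_pos: [590.9, 87.6, 192.6]
eef_rot: [-180.0, -0.2, -177.0]
force: [-0.0, -0.3, 0.8]
finger_gap: 56.1
finger_force: 0.0
```

```bash
python3 - <<'E'
from h import *
f,s=snap('wrist','w11.png'); print(s['eef_pos'],s['eef_rot'],s['finger_gap']); cartons(f,s,(260,60,600,320),thr=175)
plan([591.5,88.3,34.5],[180,0,-177])
E
```

```text
[590.89241459  87.6210874  192.55863315] [-179.99504358   -0.22851164 -177.01531485] 56.09242794196175
(300, 168, 49, 57) [598.9  87.6] [58. 47.] 3.0
shift [-0.    0.1  15.94] n 4 row [-0.    0.02  3.99]
turn [-0.    -0.002 -0.001]
```

jog_arm(
  deltas=[
    [0,0.05,4,0,0,0,-0.31],
    [0,0,4,0,0,0,-0.31],
    [0,0,4,0,0,0,-0.31],
    [0,0,1.5,0,0,0,-0.31],
    [0,0,1.3,0,0,0,-0.31],
    [0,0,1.1,0,0,0,-0.31],
    [0,0,0,0,0,0,-0.31],
    [0,0,0,0,0,0,0.4],
    [0,0,0,0,0,0,0.6],
    [0,0,0,0,0,0,1],
    [0,0,0,0,0,0,1],
    [0,0,0,0,0,0,1],
    [0,0,0,0,0,0,1],
  ],
)

```text
t: 39.52
eef_pos: [592.4, 88.3, 36.0]
eef_rot: [180.0, 0.1, -177.0]
force: [-0.5, -3.4, 6.3]
finger_gap: 46.9
finger_force: 63.5
```

jog_arm(
  deltas=[
    [0,0,-1,0,0,0,1],
    [0,0,-4,0,0,0,1],
    [0,0,-5,0,0,0,1],
    [0,0,-5,0,0,0,1],
    [0,0,0,0,0,0,1],
  ],
)

```text
t: 40.15
eef_pos: [594.2, 89.5, 190.3]
eef_rot: [179.8, 0.5, -177.0]
force: [0.2, 0.5, -2.6]
finger_gap: 47.1
finger_force: 62.8
```

```bash
python3 - <<'E'
from h import *
s=sense(); t=lane([290,6,33]); plan(t+lz*60,RL.as_euler('xyz',degrees=True))
E
```

```text
shift [ -3.1  -22.33   0.59] n 5 row [-0.62 -4.47  0.12]
turn [-0.172  0.013 -0.055]
```

jog_arm(
  deltas=[
    [0,-4.47,0,0,0,0,1],
    [0,-4.47,0,0,0,0,1],
    [-1.0,-4.47,0,0,0,0,1],
    [-1.0,-4.47,0,0,0,0,1],
    [-1.1,-4.47,0,0,0,0,1],
    [0,0,0,-0.085,0,-0.028,1],
    [0,0,0,-0.086,0,-0.027,1],
    [0,0,0,0,0,0,1],
    [0,0,0,0,0,0,1],
  ],
)

```text
t: 41.28
eef_pos: [634.2, -133.2, 184.4]
eef_rot: [170.3, 0.2, -173.9]
force: [-1.0, 1.2, -2.2]
finger_gap: 46.8
finger_force: 62.8
```

```bash
python3 - <<'E'
from h import *
s=sense(); print(s['eef_pos']);plan(lane([290,6.5,31]),RL.as_euler('xyz',degrees=True))
E
```

```text
[ 634.16251118 -133.1517725   184.42561622]
shift [-0.22  0.12  6.27] n 2 row [-0.11  0.06  3.13]
turn [-0.004  0.004 -0.002]
```

jog_arm(
  deltas=[
    [-0.2,0.1,2.5,0,0,0,1],
    [0,0,2,0,0,0,1],
    [0,0,0.9,0,0,0,1],
    [0,0,0.4,0,0,0,1],
    [0,0,0.35,0,0,0,1],
    [0,0,0,0,0,0,1],
    [0,0,0,0,0,0,0.2],
    [0,0,0,0,0,0,-0.1],
    [0,0,0,0,0,0,-0.4],
    [0,0,0,0,0,0,-0.5],
    [0,0,0,0,0,0,-0.5],
    [0,0,-1,0,0,0,-0.5],
    [0,0,-2,0,0,0,-0.5],
    [0,0,-3,0,0,0,-0.5],
    [0,0,-4,0,0,0,-0.5],
    [0,0,0,0.086,0,0.027,-0.5],
    [0,0,0,0.085,0,0.028,-0.5],
    [0,-3,-3,0,0,0,-0.5],
    [0,-3,-3,0,0,0,-0.5],
    [0,0,0,0,0,0,-0.5],
  ],
)

```text
t: 43.78
eef_pos: [641.1, -200.5, 286.9]
eef_rot: [-179.9, 0.3, -177.1]
force: [0.2, -0.3, -0.2]
finger_gap: 64.1
finger_force: 0.0
```

jog_arm(
  deltas=[
    [0,0,0,0,0,0,-0.5],
    [0,0,0,0,0,0,-0.5],
    [0,0,0,0,0,0,1],
    [0,0,0,0,0,0,1],
    [0,0,0,0,0,0,1],
  ],
)

```text
t: 44.4
eef_pos: [640.1, -198.3, 283.1]
eef_rot: [180.0, -0.0, -177.0]
force: [-0.3, -0.7, -0.5]
finger_gap: 9.5
finger_force: 0.0
```

```bash
python3 - <<'E'
from h import *
f,s=snap('wrist','w12.png'); print(s['eef_pos'],s['finger_gap'])
im=f['pixels'].copy()
print(proj(f,[lane([0,-33,0]),lane([0,33,36]),lane([24,0,36]),lane([72,0,36]),lane([120,0,36]),lane([350,43,34])],s).round().tolist())
cv2.imwrite('pics/w12l.png',cv2.resize(im[120:300,0:400,::-1],None,fx=2,fy=2))
sc=grab_frame('scene')['pixels'][:,:,::-1]
h=cv2.resize(sc[130:330,160:480],(800,500)); a=cv2.resize(im[150:270,0:400,::-1],(266,80))
b=np.zeros((580,800,3),np.uint8); b[:500]=h
cv2.imwrite('pics/comb.png',b)
A=np.array([lx,ly,lz])
hsv=cv2.cvtColor(im,cv2.COLOR_RGB2HSV)
for c in cv2.findContours(((im.min(2)>150)*255).astype(np.uint8),0,1)[0]:
    if cv2.contourArea(c)>80: print(cv2.boundingRect(c),cv2.contourArea(c))
E
```

```text
[ 640.07513611 -198.27318172  283.098832  ] 9.540062297460604
[[175.0, 209.0], [144.0, 166.0], [168.0, 193.0], [204.0, 193.0], [243.0, 193.0], [468.0, 149.0]]
(540, 305, 100, 47) 1077.0
(538, 286, 99, 17) 667.5
(574, 244, 66, 6) 184.0
(144, 167, 316, 66) 8332.0
(143, 147, 325, 9) 238.0
```

View pics/w12.png

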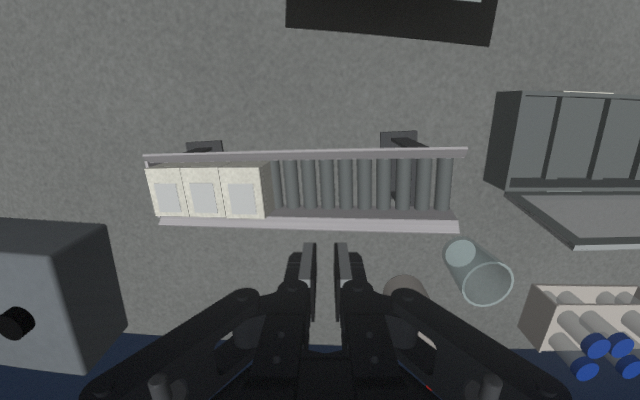

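All three cartons are queued behind the stop at (166,195), (203,195) and (243,195), as predicted for lane x = 24, 72 and 120. Next, shutting the lid with closed fingers from behind.

```bash
python3 - <<'E'
from h import *
s=sense(); t=box([117,0,165])[0]; print(t); plan([t[0],t[1],283],[180,0,-177])
E
```

```text
[698.13965557 234.22330688 165.        ]
shift [-8.05e+00  4.29e+01  2.00e-02] n 9 row [-0.89  4.77  0.  ]
turn [ 0. -0. -0.]
```

jog_arm(
  deltas=[
    [-0.9,4.77,0,0,0,0,1],
    [-0.9,4.77,0,0,0,0,1],
    [-0.9,4.77,0,0,0,0,1],
    [-0.9,4.77,0,0,0,0,1],
    [-0.9,4.77,0,0,0,0,1],
    [-0.9,4.77,0,0,0,0,1],
    [-0.9,4.77,0,0,0,0,1],
    [-0.9,4.77,0,0,0,0,1],
    [-0.9,4.77,0,0,0,0,1],
    [0,0,0,0,0,0,1],
    [0,0,4,0,0,0,1],
    [0,0,4,0,0,0,1],
    [0,0,3,0,0,0,1],
    [0,0,0.8,0,0,0,1],
    [0,0,0,0,0,0,1],
  ],
)

```text
t: 46.38
eef_pos: [699.0, 234.0, 165.7]
eef_rot: [-180.0, 0.0, -177.0]
force: [-0.0, -0.6, 0.7]
finger_gap: 0.1
finger_force: 0.0
```

```bash
python3 - <<'E'
from h import *
s=sense(); p=R.from_rotvec([0,0,-BY]).apply(s['eef_pos']-B0); print('box frame',p,s['force'],s['eef_rot'])
E
```

```text
box frame [117.81949861  -0.21767832 165.70003852] [-0.04512016 -0.62017165  0.66633881] [-1.79980433e+02  1.24518536e-02 -1.77033465e+02]
```

jog_arm(
  deltas=[
    [0.8,0,-0.15,0,0,0,1],
    [0.8,0,-0.15,0,0,0,1],
    [0.8,0,-0.15,0,0,0,1],
    [0.8,0,-0.15,0,0,0,1],
    [0.75,0,-0.15,0,0,0,1],
    [0.7,0,0,0,0,0,1],
    [0.7,0,0,0,0,0,1],
    [0.7,0,0.1,0,0,0,1],
    [0.7,0,0.15,0,0,0,1],
    [0.65,0,0.15,0,0,0,1],
  ],
)

```text
t: 47.62
eef_pos: [624.3, 230.6, 168.8]
eef_rot: [180.0, 0.0, -177.0]
force: [2.8, 0.1, 2.3]
finger_gap: -0.1
finger_force: 1.1
```

jog_arm(
  deltas=[
    [0.8,0,0.3,0,0,0,1],
    [0.8,0,0.35,0,0,0,1],
    [0.8,0,0.4,0,0,0,1],
    [0.7,0,0.5,0,0,0,1],
    [0.7,0,0.6,0,0,0,1],
    [0.6,0,0.6,0,0,0,1],
    [0.6,0,0.65,0,0,0,1],
    [0.5,0,0.65,0,0,0,1],
    [0.4,0,0.7,0,0,0,1],
    [0.4,0,0.8,0,0,0,1],
    [0.35,0,0.8,0,0,0,1],
    [0.15,0,0.6,0,0,0,1],
    [0.15,0,0.6,0,0,0,1],
    [0,0,0,0,0,0,1],
  ],
)

```text
t: 49.38
eef_pos: [555.0, 226.8, 92.6]
eef_rot: [-180.0, -0.0, -177.0]
force: [-0.8, -0.7, 0.6]
finger_gap: -0.1
finger_force: 0.0
```

jog_arm(
  deltas=[
    [0,0,0.4,0,0,0,1],
    [0,0,0.4,0,0,0,1],
    [0,0,0.3,0,0,0,1],
    [0,0,0.1,0,0,0,1],
    [0,0,0,0,0,0,1],
  ],
)

```text
t: 50.0
eef_pos: [555.4, 227.0, 81.1]
eef_rot: [-180.0, -0.0, -177.0]
force: [-0.6, 0.5, -0.1]
finger_gap: -0.3
finger_force: 0.0
```

jog_arm(
  deltas=[
    [0,0,0.15,0,0,0,1],
    [0,0,0.15,0,0,0,1],
    [0,0,0.1,0,0,0,1],
    [0,0,0,0,0,0,1],
  ],
)

```text
t: 50.5
eef_pos: [555.5, 227.0, 79.5]
eef_rot: [180.0, 0.1, -177.0]
force: [-8.6, -1.9, 18.8]
finger_gap: -0.1
finger_force: 9.6
```

The lid is fully down, with the tip at 62.5 mm and 19 N of pressure. I'll back off and verify numerically.

```bash
python3 - <<'E'
from h import *
plan([447,-7,420],[180,0,-180])
E
```

```text
shift [ 12.03 -22.79 -34.07] n 9 row [ 1.34 -2.53 -3.79]
turn [0.    0.001 0.053]
```

jog_arm(
  deltas=[
    [0,0,-3,0,0,0,1],
    [0,0,-5,0,0,0,1],
    [0,0,-5,0,0,0,1],
    [1,-4,-4,0,0,0,1],
    [1,-4,-4,0,0,0,1],
    [1,-4,-4,0,0,0,1],
    [1,-4,-4,0,0,0,1],
    [1.5,-4,-4,0,0,0,1],
    [1.5,-3.5,-1,0,0,0,1],
    [2,0,0,0,0,0,1],
    [0,0,0,0,0,0,1],
    [0,0,0,0,0,0,1],
  ],
)

```text
t: 52.0
eef_pos: [477.6, -11.9, 416.9]
eef_rot: [180.0, -0.0, -177.0]
force: [-0.6, -0.3, -0.4]
finger_gap: 0.3
finger_force: 0.0
```

```bash
python3 - <<'E'
from h import *
f,s=snap('wrist','w13.png'); print(s['eef_pos'],s['force']); im=f['pixels']; A=np.array([lx,ly,lz])
h,S,V=cv2.split(cv2.cvtColor(im,cv2.COLOR_RGB2HSV))
g=im.astype(int)
# spatula handle
m=((h<15)&(S>100)&(V>50)); m[:, :150]=0
for c in cv2.findContours((m*255).astype(np.uint8),0,1)[0]:
    if cv2.contourArea(c)>150:
        P=onplane(f,c.reshape(-1,2),19,s)[:,:2].astype(np.float32); print('brown',cv2.boundingRect(c),cv2.minAreaRect(P))
# lid: where do model corners of shut lid project, and gradient check via wall rim
print('lid corners',proj(f,box([[-61,-201,62.5],[-61,201,62.5],[61,-201,62.5],[61,201,62.5]]),s).round(1).tolist())
# carton tops: warm white (r-b>6)
m=((im.min(2)>140)&(g[:,:,0]-g[:,:,2]>8)).astype(np.uint8)*255; m=cv2.morphologyEx(m,cv2.MORPH_OPEN,np.ones((3,3)))
for c in cv2.findContours(m,0,1)[0]:
    if cv2.contourArea(c)>60:
        C,D=rays(f,c.reshape(-1,2),s); P=(C+D*(((LO-C)@lz+36)/(D@lz))[:,None]-LO)@A.T
        if abs(P[:,1].mean())<60 and -30<P[:,0].mean()<400: print('lane',cv2.boundingRect(c),P.min(0).round(),P.max(0).round())
# lid outline from scene view: fit front-edge step along the scan through box middle
sc=grab_frame('scene')
for t in(0,3,6,10):
    a=np.radians(t); p=proj(sc,box([[61-122*np.cos(a)+6*np.sin(a),y,56.5+122*np.sin(a)+6*np.cos(a)] for y in(-201,0,201)])); print(t,p.round(1).tolist())
gs=cv2.cvtColor(sc['pixels'],cv2.COLOR_RGB2GRAY)
for x in(330,345,385,400): print(x,[int(v) for v in gs[195:265,x]])
E
```

```text
[477.62571029 -11.855089   416.88730365] [-0.55970994 -0.25386149 -0.41790861]
brown (509, 337, 38, 32) ((929.8138427734375, 513.0072631835938), (134.89764404296875, 60.46296691894531), 56.63109588623047)
brown (217, 107, 55, 11) ((420.66156005859375, -153.66030883789062), (93.62348937988281, 14.832746505737305), 89.21086883544922)
lid corners [[344.1, 186.0], [571.5, 186.8], [342.7, 250.4], [554.7, 248.8]]
lane (101, 236, 73, 34) [ -1. -29.  36.] [142.  31.  36.]
0 [[318.1, 203.9], [379.4, 233.6], [448.7, 267.2]]
3 [[318.0, 202.5], [379.6, 232.2], [449.2, 265.8]]
6 [[317.8, 201.1], [379.7, 230.8], [449.6, 264.5]]
10 [[317.5, 199.3], [379.7, 229.2], [450.1, 262.9]]
330 [39, 49, 90, 136, 157, 158, 157, 157, 157, 157, 157, 157, 158, 159, 157, 151, 147, 150, 170, 195, 204, 203, 202, 203, 204, 204, 205, 204, 204, 206, 217, 223, 225, 226, 225, 226, 225, 225, 225, 225, 225, 225, 225, 225, 225, 225, 225, 225, 227, 227, 214, 174, 151, 148, 141, 115, 90, 76, 73, 75, 74, 74, 75, 75, 76, 74, 75, 73, 79, 107]
345 [163, 160, 160, 159, 159, 159, 159, 160, 157, 159, 160, 157, 158, 158, 157, 157, 15
[... 271 characters left out ...]
 159, 160, 160, 160, 160, 159, 158, 158, 161, 162, 164, 162, 162, 163, 163, 161, 160, 163, 165, 165, 162, 160, 160, 162, 162, 162, 162, 163, 163, 163, 162, 161, 160, 161, 161, 161, 160, 159, 160, 159, 154, 150, 148, 156, 178, 201, 206, 204, 204, 205, 204, 203, 203, 205, 214, 223, 226, 226, 225, 226, 226, 226, 225, 224, 221, 217, 217, 221, 225]
400 [156, 155, 155, 173, 214, 233, 235, 235, 215, 167, 145, 146, 148, 147, 148, 147, 148, 163, 203, 233, 220, 165, 123, 115, 118, 129, 149, 159, 160, 160, 160, 160, 163, 165, 164, 164, 161, 161, 163, 164, 161, 159, 159, 157, 159, 162, 161, 161, 158, 152, 148, 147, 164, 193, 204, 204, 204, 203, 203, 203, 203, 203, 203, 204, 209, 221, 226, 226, 226, 226]
```

```bash
python3 - <<'E'
from h import *
a=cv2.imread('pics/scene0.png').astype(int); b=grab_frame('scene')['pixels'][:,:,::-1].astype(int)
d=np.abs(a-b).max(2)[190:315,290:450]; print('box diff>40:',(d>40).sum()); ys,xs=np.where(d>40); print(list(zip(xs[::40]+290,ys[::40]+190)))
ga=cv2.cvtColor(a.astype(np.uint8),6); gb=cv2.cvtColor(b.astype(np.uint8),6)
for x in(385,400,425): print(ga[228:262,x].tolist(),gb[228:262,x].tolist())
t0=cv2.imread('pics/top0.png').astype(int); t1=grab_frame('top')['pixels'][:,:,::-1].astype(int)
d=(np.abs(t0-t1).max(2)>60)
for n,(x0,y0,x1,y1) in dict(wp=(440,230,480,280),dish=(160,235,200,275),timer=(250,248,280,280),beaker=(308,120,336,150)).items(): print(n,d[y0:y1,x0:x1].sum())
E
```

```text
box diff>40: 0
[]
[159, 158, 159, 159, 159, 158, 158, 157, 153, 147, 148, 154, 177, 200, 204, 202, 202, 203, 202, 202, 202, 203, 213, 223, 225, 225, 225, 224, 225, 225, 225, 223, 220, 216] [159, 160, 161, 160, 160, 160, 159, 159, 154, 150, 148, 156, 179, 201, 205, 204, 204, 204, 204, 204, 203, 206, 214, 224, 226, 226, 226, 226, 226, 226, 225, 224, 221, 217]
[165, 163, 162, 160, 160, 162, 164, 161, 158, 158, 156, 157, 160, 160, 160, 157, 150, 147, 146, 162, 192, 203, 203, 202, 202, 202, 202, 201, 201, 201, 201, 207, 219, 224] [166, 164, 163, 161, 161, 164, 164, 163, 159, 159, 157, 158, 162, 162, 162, 158, 152, 148, 147, 164, 193, 204, 204, 204, 204, 204, 203, 203, 203, 203, 203, 209, 221, 225]
[158, 158, 158, 158, 158, 159, 161, 161, 159, 158, 158, 157, 158, 158, 157, 156, 153, 153, 153, 154, 156, 157, 156, 157, 156, 155, 155, 152, 149, 147, 146, 158, 181, 199] [158, 158, 159, 160, 159, 161, 162, 161, 160, 160, 159, 159, 159, 160, 159, 156, 154, 154, 155, 156, 157, 157, 157, 158, 157, 157, 156, 153, 151, 148, 148, 159, 182, 201]
wp 0
dish 0
timer 776
beaker 454
```

```bash
python3 - <<'E'
from h import *
a=cv2.imread('pics/scene0.png').astype(int); b=grab_frame('scene')['pixels'][:,:,::-1].astype(int); D=np.abs(a-b).max(2)
for n,(x0,y0,x1,y1) in dict(wp=(220,118,270,150),dish=(462,232,508,275),timer=(386,193,422,224),beaker=(242,234,278,280),lane=(170,155,285,210),box=(290,205,450,310),mat=(260,150,345,205)).items():
    d=D[y0:y1,x0:x1]; print(n,(d>40).sum(),(d>20).sum(),(d>10).sum(),d.max())
f=grab_frame('wrist'); s=sense(); g=f['pixels'].min(2)
w1=cv2.imread('pics/w1.png').min(2); s1=dict(eef_pos=[447.3,-6.84,420.8],eef_rot=[180,0,-179.886])
for y in(-144,-72,0,72,144):
    P=box([[x,y,41] for x in range(-40,41,10)])
    print(y,[int(g[int(v),int(u)]) for u,v in proj(f,P,s)],[int(w1[int(v),int(u)]) for u,v in proj(f,P,s1)])
E
```

```text
wp 0 0 0 4
dish 0 0 0 3
timer 0 0 0 4
beaker 0 0 0 4
lane 550 668 758 148
box 0 514 911 40
mat 0 93 230 38
-144 [165, 164, 163, 163, 164, 164, 164, 164, 159] [130, 165, 168, 195, 190, 189, 191, 189, 165]
-72 [164, 165, 164, 165, 164, 165, 164, 165, 156] [133, 164, 194, 197, 190, 191, 189, 195, 148]
0 [164, 165, 164, 165, 163, 165, 165, 165, 155] [157, 165, 194, 192, 190, 190, 190, 192, 149]
72 [164, 165, 165, 165, 163, 166, 165, 165, 149] [155, 163, 160, 162, 164, 161, 161, 163, 147]
144 [158, 164, 164, 161, 165, 162, 162, 162, 149] [155, 159, 160, 162, 163, 161, 161, 161, 146]
```

```bash
python3 -c "
from bench import *
print(finish_job())"
```

```text
the job is handed in; nothing more can be done
None
```

The job is handed in. All three cartons are queued at the lane's end stop, the lid is shut, the spatula is back on its mat, and the bystanders have not moved. My final camera checks agree with this, but no verdict came back.

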